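# Clear the mouse away and draw out the wide desk tray

### The job

The computer mouse stands in the way of the wider of the two desk drawer boxes. First push the mouse gently aside along the desk, out of that tray's path, then hook a fingertip behind the upright lip of the wide box's tray and draw the tray straight out as far as it goes. Nothing is to be pinched or lifted, the narrow box's tray stays as it is, the drawn tray must not run against the mouse, and the other things on the desk are left alone.

Things in the scene. Friction and masses are not known exactly. Their poses are not given: they have to be found in the camera images.
- wide_unit: the wider of two low grey desk drawer boxes, fixed to the desk: 140 deep (x) x 150 wide (y) x 70 mm high, with one white tray 138 mm wide. Origin at the centre of its underside, on the desk. Axes: x from the front to the back of the box, y to the left seen from the front, z up. Housing front face at x = -70 mm; the tray's front at x = -133 mm when in, -233 mm when out, its underside 8 mm up.
- wide_lip (a point): middle of the upper back edge of the wide tray's lip, 50 mm above the desk; moves with the tray. The lip is an upright wall across the tray, 8 mm thick. Behind it (+x of the box) is the finger pocket, open above: 52 mm long in x to the box face or a 30 mm high partition that moves along, 130 mm wide, floor 12 mm above the desk; tray side walls 32 mm high.
- wide_tray (a joint): how far the wide tray is drawn out, m: 0 = fully in, 0.100 = at its stop; it slides along -x of the box, needs about 2 N, and stays where it is left. It starts 0 to 30 mm out.
- wide_front (a point): middle of the outer face of the 3 mm thick front plate with a card frame on the outside of the wide tray's lip, 134 x 36 mm, centre 27 mm above the desk. Not to be pressed or pinched.
- narrow_unit: the narrower drawer box, the same but 100 mm wide (tray 88 mm), fixed to the desk; which box stands left and which right changes. Origin at the centre of its underside; axes as for the wide box.
- narrow_lip (a point): middle of the upper back edge of the narrow tray's lip, 50 mm above the desk; the tray starts 0 to 30 mm out and must stay so.
- mouse: black computer mouse, 64 (x) x 110 (y) x 39 mm (z), rounded, loose, about 0.1 kg; origin at the centre of its underside. It lies in front of the wide tray with its long axis roughly along the tray's travel.
- glue_stick: green-capped glue stick standing upright, 25 x 25 x 88 mm, between the two drawer boxes. Bystander; origin at the centre of its underside.
- charger: white charger block, 57 x 40 x 26 mm, lying right of the drawer boxes. Bystander; origin at its underside.
- pen_black: black pen, 143 mm long, lying on the 2.5 mm thick yellow mat at the right. Bystander; origin at its underside, midway.
- power_bank: white power bank, 135 x 68 x 15 mm, lying on the mat at the right. Bystander; origin at the centre of its underside.
Mind the look-alikes: they are no part of the job. What is shaped like the mouse but orange is not meant.

How it is judged:
By the outcome, as a careful person would: the job done as asked, in the order asked, and still so for the second after the job is handed in, with the robot touching nothing.
It also fails if it takes over 51 s, if anything falls off the work surface, if the arm or the gripper's body presses on something with over 40 N, if the wrist force passes 120 N, or if a joint passes its speed limit or range.

### The arm

A 6-joint arm with a two-finger parallel gripper is mounted at the origin on a cart in front of the work surface, level with it; the furniture and walls round the work are solid. World frame = base frame: x ahead of the robot, y to its left, z up, the work surface at z = 0. Lengths are in mm, angles in rad, forces in N, time in s.
With the tool pointing down it reaches from about 275 to 1000 mm from the base axis. Payload 8.4 kg.
Tool frame: the origin (TCP) lies between the finger pads; the fingertips stand 22 mm ahead of it and the grasp point (between the pads) lies 3 mm ahead of it; z points along the fingers, y is the line along which they close (so a half turn about z gives the same grasp; the last joint's range is limited). The gripper opens to 85 mm and grips with 20 to 120 N. Pads are 22 mm wide; open, the fingers measure 114 mm over their backs; the gripper's body (76 mm by 85 mm) begins 54 mm behind the grasp point. The pads swing forward as they close: fully open they stand 13 mm farther back than shut.
Start: joints at [-1.237, 0.353, 1.633, -0, 1.155, -0.002], TCP at [205.952, -590.095, 253.281] pointing down, gripper open.
Joint ranges: [-2.63, 2.63], [-0.92, 2.1], [0.06, 2.66], [-1.3, 4.44], [0, 2.69], [-3.02, 3.02]. Speed limits (rad/s): [2.22, 2.22, 2.79, 3.14, 3.14, 3.14].

### API

Orientations are given as [roll, pitch, yaw] about the fixed x, y, z axes, in that order (R = Rz(yaw) Ry(pitch) Rx(roll)).
In Python, from rig import r, grab_frame gives the robot as it stands.
- The arm moves only by the shell command python3 -m inch 'ROWS' [FORCE]. ROWS is JSON, a list of rows, each a list of 7 numbers: the turn, a rotation vector about the tool's x, y, z as a fraction of full scale, then the shift along the tool's x, y, z as a fraction of full scale, then the closure, from 0 (fully open) to 1 (shut). In form: [[rx, ry, rz, dx, dy, dz, fingers], ...]. A call has 1 to 8 rows; each row shifts and turns the commanded pose from where the row before left it, along the tool's axes as they then stand; what a row does not reach is not made up. Full scale, the value 1, is 2.5 cm for a shift and pi rad for a turn. A row lasts 1/12 s, in which the tool goes at most 41.7 mm and 7.16 degrees, less where a joint would pass 70% of its speed; a pose out of reach is approached as far as the arm can. A call with a number of a shift or a turn outside -1 to 1 is refused whole. A call with a gripper value outside its range is refused whole. The fingers move at their own pace and stop on an object; FORCE is the grip in N (left out, the last holds). Time passes only in rows, so rows that do not move let the fingers close. It gives the time, the measured TCP pose, the force, the opening and the grip force at its end, in the units of the state.
- r.sense(): the state, without advancing time (a new reading comes with each control period).
- grab_frame(name): name is "scene" or "top" or "wrist"; returns a dict with "pixels" (400x640x3 uint8, red, green, blue), "z_map" (400x640 float32, mm along the optical axis (not along the pixel's ray), 0 where there is no reading), "vertical_fov" (degrees; the focal length in pixels is half the picture's height over the tangent of half this angle, whatever the lens; pixels are square), "cx", "cy" (the principal point, pixels), "cam_to_world" (4x4, takes a point from camera to world coordinates). Camera axes: x right, y down, z forward; pixel columns grow to the right and rows downward; lengths in mm; the calibration is good to about 2 mm. The wrist camera is an equidistant fisheye: a pixel r from the principal point sees the ray r / f radians off the axis. A picture is of the moment at which its call begins.
- r.sign_off(): hands the job in; it is judged then, once.
The state is a dict: "clock": time; "qpos": joint angles; "qvel": joint speeds; "joint_efforts": joint torques, N m; "eef_pos": TCP position; "tcp_rot": TCP orientation; "contact_force": force on the tool from outside, world axes, zero at the start; "wrist_torque": the same for the moment, N m; "opening": opening from 0.0 (shut) to 1.0 (fully open); "grasp_force": force on a finger pad.
Only numpy, scipy, OpenCV 4.12 (cv2) and the standard library are available. Lean on these libraries where they do the work, as an engineer would, in place of code of your own. Each camera call takes 0.05 s, during which the arm holds its last target. There are 200 camera calls.

## Working session

There is one attempt and no reset: what is moved stays moved. The work goes in short steps, Python scripts to look and compute and a shell command to move; the robot and the scene stay as the last step left them, time stands still between calls to the robot, and variables do not carry over. Pictures are saved under pics/ and viewed, at most 10 in all, crops included, and the job is handed in when it is done.

```bash
mkdir -p pics; ls
cat > h.py <<'E'
import numpy as np, cv2, pickle
from rig import r, grab_frame
def snap(cam,fn):
    f=grab_frame(cam); cv2.imwrite(f'pics/{fn}.png',f['pixels'][:,:,::-1]); pickle.dump(f,open(f'{fn}.pkl','wb')); return f
def load(fn): return pickle.load(open(f'{fn}.pkl','rb'))
def world(f):
    h,w=f['z_map'].shape; F=h/2/np.tan(np.radians(f['vertical_fov'])/2)
    v,u=np.mgrid[:h,:w]; z=f['z_map']
    P=np.stack([(u-f['cx'])/F*z,(v-f['cy'])/F*z,z,np.ones_like(z)],-1)@np.array(f['cam_to_world']).T
    P=P[...,:3]; P[z==0]=np.nan; return P
E
python3 - <<'E'
from h import *
for c in('scene','top'):
    f=snap(c,c+'0'); print(c,f['vertical_fov'],np.round(f['cam_to_world'],2).tolist())
s=r.sense(); print({k:np.round(v,3).tolist() for k,v in s.items()})
E
```

```text
pics
scene 48.9204418669773 [[-0.74, -0.49, 0.46, 2.68], [-0.67, 0.52, -0.53, 666.89], [0.02, -0.7, -0.72, 983.47], [0.0, 0.0, 0.0, 1.0]]
top 56.43764852900717 [[0.01, -1.0, 0.1, 492.46], [-1.0, -0.01, -0.0, 21.74], [0.01, -0.1, -1.0, 1030.41], [0.0, 0.0, 0.0, 1.0]]
{'clock': 0.1, 'qpos': [-1.237, 0.354, 1.634, 0.0, 1.155, -0.002], 'qvel': [0.0, -0.0, -0.002, 0.0, 0.002, 0.001], 'joint_efforts': [-0.002, -60.636, -34.282, -0.0, 0.004, -0.0], 'eef_pos': [205.841, -589.725, 252.646], 'tcp_rot': [-3.14, -0.0, 0.336], 'contact_force': [0.793, -0.107, -0.435], 'wrist_torque': [-0.037, 0.006, 0.015], 'grasp_force': 0.0, 'opening': 1.0}
```

View pics/top0.png

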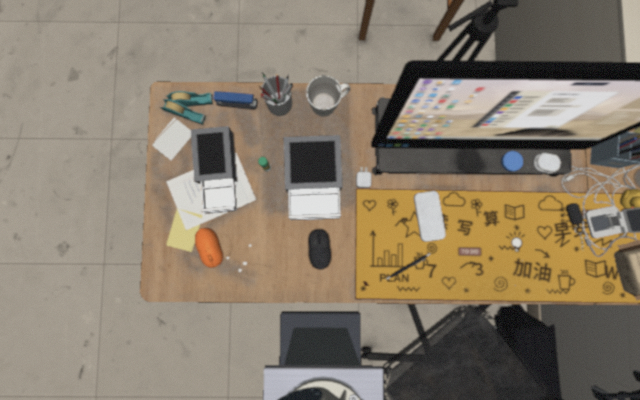

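View pics/scene0.png

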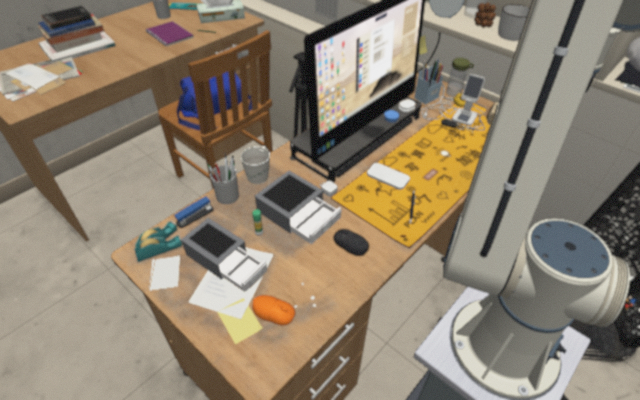

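The top view shows the black mouse at (319,249) and its orange look-alike at (208,247), which I reject. The wide box is at (313,162) with its tray at (314,204), and the narrow box is at (212,155) with its tray at (219,194). The glue stick is at (264,161), the charger at (364,177) and the power bank at (430,215).

Run:
```python
from h import *
f=load('top0'); P=world(f); 
c=f['pixels'][130:290,270:400][:,:,::-1]; cv2.imwrite('pics/crop.png',cv2.resize(c,None,fx=3.6,fy=3.6,interpolation=cv2.INTER_CUBIC))
def rep(n,m):
    Q=P[m&~np.isnan(P[...,2])]; 
    if len(Q)<4: print(n,'few');return
    (c,s,a)=cv2.minAreaRect(Q[:,:2].astype(np.float32)); print(n,len(Q),np.round(c,1),np.round(s,1),round(a,1),'z',np.round(np.percentile(Q[:,2],[5,50,95]),1),'min',Q.min(0).round(),'max',Q.max(0).round())
def box(u0,u1,v0,v1):
    m=np.zeros(P.shape[:2],bool); m[v0:v1,u0:u1]=1; return m
Z=P[...,2]
rep('desk',box(270,300,240,280))
rep('mouse',box(295,345,222,275)&(Z>10))
rep('wide housing',box(275,350,130,225)&(Z>62)&(Z<85))
rep('wide tray lip',box(275,350,200,225)&(Z>42)&(Z<62))
rep('wide all',box(275,350,130,225)&(Z>10)&(Z<85))
rep('narrow housing',box(185,243,120,220)&(Z>62)&(Z<85))
rep('narrow lip',box(190,250,195,220)&(Z>42)&(Z<60))
rep('glue',box(254,274,150,172)&(Z>20))
rep('charger',box(354,374,165,190)&(Z>10))
rep('bank',box(410,450,190,245)&(Z>10))
# tray profile along x at several columns
for u in (300,314,330): print(u,[(v,*P[v,u].round().astype(int)) for v in range(178,224,2)])
```

```text
desk 1192 [436.3 108.4] [106.6  80.3] 0.7 z [-4.7 -1.9  1.1] min [383.  68.  -7.] max [490. 149.   5.]
mouse 818 [466.6  12.6] [106.7  62.3] 0.7 z [17.1 31.1 37.5] min [413. -19.  10.] max [520.  44.  42.]
wide housing 2997 [694.8  32.6] [140.5 149.9] 2.7 z [66.  69.1 71.9] min [622. -45.  63.] max [767. 109.  76.]
wide tray lip 203 [553.3  26.5] [ 11.  134.8] 2.6 z [43.  46.8 50.6] min [545. -41.  42.] max [559.  94.  53.]
wide all 4086 [655.8  30.7] [218.6 149.9] 2.8 z [11.  68.1 71.6] min [545. -45.  10.] max [767. 109.  76.]
narrow housing 2025 [714.7 298.8] [140.7 100.7] 6.0 z [66.3 69.4 72.4] min [640. 243.  62.] max [789. 354.  76.]
narrow lip 132 [570.2 283.7] [11.2 87.1] 5.8 z [42.5 47.1 51.2] min [562. 240.  42.] max [578. 327.  54.]
glue 113 [691.1 161.1] [23.5 21.5] 89.9 z [27.7 85.3 88.8] min [680. 149.  22.] max [702. 173.  90.]
charger 241 [ 664.6 -107.5] [40.7 56.3] 88.6 z [11.7 23.8 26.7] min [ 636. -128.   10.] max [693. -87.  29.]
bank 1183 [ 558.7 -288.4] [134.6  68.5] 8.9 z [12.1 15.2 18.3] min [ 489. -329.   10.] max [ 627. -246.   22.]
300 [(178, np.int64(651),
[... 2750 characters left out ...]
.int64(611), np.int64(-15), np.int64(13)), (198, np.int64(605), np.int64(-16), np.int64(9)), (200, np.int64(600), np.int64(-15), np.int64(11)), (202, np.int64(594), np.int64(-16), np.int64(9)), (204, np.int64(589), np.int64(-16), np.int64(9)), (206, np.int64(583), np.int64(-16), np.int64(8)), (208, np.int64(578), np.int64(-16), np.int64(9)), (210, np.int64(572), np.int64(-16), np.int64(13)), (212, np.int64(567), np.int64(-16), np.int64(13)), (214, np.int64(559), np.int64(-14), np.int64(48)), (216, np.int64(553), np.int64(-14), np.int64(48)), (218, np.int64(550), np.int64(-15), np.int64(24)), (220, np.int64(545), np.int64(-16), np.int64(-2)), (222, np.int64(540), np.int64(-16), np.int64(-3))]
```

View pics/crop.png

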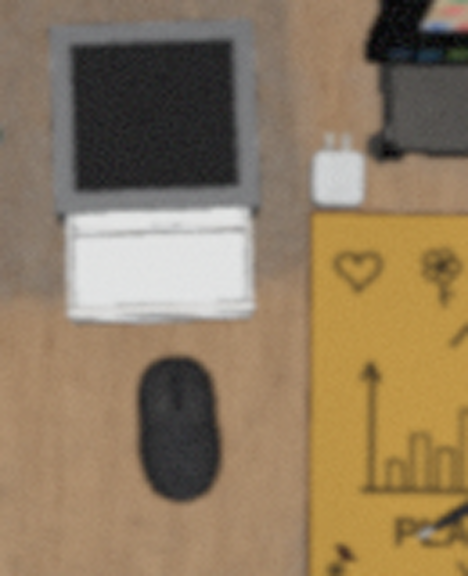

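The crop confirms the choice: the black mouse is at crop (180,428), straight ahead of the wide tray lip at crop (160,310).

- **Box:** yaw is about 2.5°. The tray is about 14 mm out, and the lip's back edge is at x≈558.
- **Lane when drawn:** y runs from -47 to 92. The mat edge is on the right, so I'll push the mouse left to y≈148.

First I turn the tool to the box axes.

```bash
python3 -m inch '[[0,0,-0.037,0,0,0,0.5],[0,0,-0.037,0,0,0,0.5],[0,0,-0.037,0,0,0,0.5],[0,0,-0.037,0,0,0,0.5],[0,0,-0.037,0,0,0,0.5],[0,0,-0.037,0,0,0,0.5]]' 20 && python3 -m inch '[[0,0,-0.037,0,0,0,0.5],[0,0,-0.037,0,0,0,0.5],[0,0,-0.037,0,0,0,0.5],[0,0,-0.037,0,0,0,0.5],[0,0,-0.037,0,0,0,0.5],[0,0,0,0,0,0,0.5]]'
```

```text
clock: 0.6
eef_pos: [205.9, -589.9, 252.9]
tcp_rot: [-3.141, -0.0, 1.039]
contact_force: [0.3, 0.2, 0.3]
opening: 0.502
grasp_force: 0.0
clock: 1.1
eef_pos: [205.9, -589.9, 252.8]
tcp_rot: [-3.141, -0.001, 1.62]
contact_force: [0.3, 0.3, 0.1]
opening: 0.498
grasp_force: 0.0
```

```bash
python3 -m inch '[[0,0,0,0.8,0.44,0,0.5],[0,0,0,0.8,0.44,0,0.5],[0,0,0,0.8,0.44,0,0.5],[0,0,0,0.8,0.44,0,0.5],[0,0,0,0.8,0.44,0,0.5],[0,0,0,0.8,0.44,0,0.5],[0,0,0,0.8,0.44,0,0.5],[0,0,0,0.8,0.44,0,0.5]]' && python3 -m inch '[[0,0,0,0.8,0.44,0,0.5],[0,0,0,0.8,0.44,0,0.5],[0,0,0,0.8,0.44,0,0.5],[0,0,0,0.8,0.44,0,0.5],[0,0,0,0.8,0.44,0,0.5],[0,0,0,0.8,0.44,0,0.5],[0,0,0,0.8,0.44,0,0.5],[0,0,0,0.8,0.44,0,0.5]]' && python3 -m inch '[[0,0,0,0.8,0.44,0,0.5],[0,0,0,0.8,0.44,0,0.5],[0,0,0,0.8,0.44,0,0.5],[0,0,0,0.8,0.44,0,0.5],[0,0,0,0.8,0.44,0,0.5],[0,0,0,0.8,0.44,0,0.5],[0,0,0,0.8,0.44,0,0.5],[0,0,0,0.8,0.44,0,0.5]]' && python3 -m inch '[[0,0,0,0.8,0.44,0,0.5],[0,0,0,0.4,0.44,0,0.5],[0,0,0,0,0,0,0.5],[0,0,0,0,0,0,0.5]]'
```

```text
clock: 1.77
eef_pos: [287.1, -425.3, 253.1]
tcp_rot: [-3.141, -0.0, 1.61]
contact_force: [-0.2, 0.0, -0.1]
opening: 0.504
grasp_force: 0.0
clock: 2.43
eef_pos: [368.1, -261.6, 253.2]
tcp_rot: [-3.142, -0.0, 1.61]
contact_force: [0.3, -1.2, 1.1]
opening: 0.501
grasp_force: 0.0
clock: 3.1
eef_pos: [449.0, -97.9, 253.2]
tcp_rot: [-3.141, -0.0, 1.61]
contact_force: [0.2, -0.5, 0.1]
opening: 0.5
grasp_force: 0.0
clock: 3.43
eef_pos: [469.4, -67.8, 253.1]
tcp_rot: [-3.141, 0.0, 1.613]
contact_force: [-0.1, -0.0, -0.1]
opening: 0.499
grasp_force: 0.0
```

```bash
python3 -m inch '[[0,0,0,0,0,1,0.5],[0,0,0,0,0,1,0.5],[0,0,0,0,0,1,0.5],[0,0,0,0,0,1,0.5],[0,0,0,0,0,1,0.5],[0,0,0,0,0,1,0.5],[0,0,0,0,0,0.8,0.5],[0,0,0,0,0,0.6,0.5]]' && python3 -m inch '[[0,0,0,0,0,0.5,0.5],[0,0,0,0,0,0.5,0.5],[0,0,0,0,0,0.4,0.5],[0,0,0,0,0,0,0.5],[0,0,0,0,0,0,0.5]]'
python3 - <<'E'
from h import *
f=snap('top','top1'); P=world(f); Z=P[...,2]
m=np.zeros(Z.shape,bool); m[222:275,295:345]=1
d=f['pixels'].max(-1)<70
Q=P[m&d&(Z>10)&(Z<45)]; print(cv2.minAreaRect(Q[:,:2].astype(np.float32)))
cv2.imwrite('pics/c1.png',cv2.resize(f['pixels'][180:300,240:400][:,:,::-1],None,fx=4,fy=4,interpolation=cv2.INTER_CUBIC))
E
```

```text
clock: 4.1
eef_pos: [467.9, -68.9, 66.6]
tcp_rot: [-3.139, -0.0, 1.611]
contact_force: [-0.5, -0.5, 0.1]
opening: 0.501
grasp_force: 0.0
clock: 4.52
eef_pos: [468.8, -68.6, 33.1]
tcp_rot: [-3.14, -0.0, 1.613]
contact_force: [-0.0, -0.4, 0.7]
opening: 0.501
grasp_force: 0.0
((466.5972900390625, 13.886625289916992), (101.08850860595703, 53.99412155151367), 0.5566769242286682)
```

View pics/c1.png

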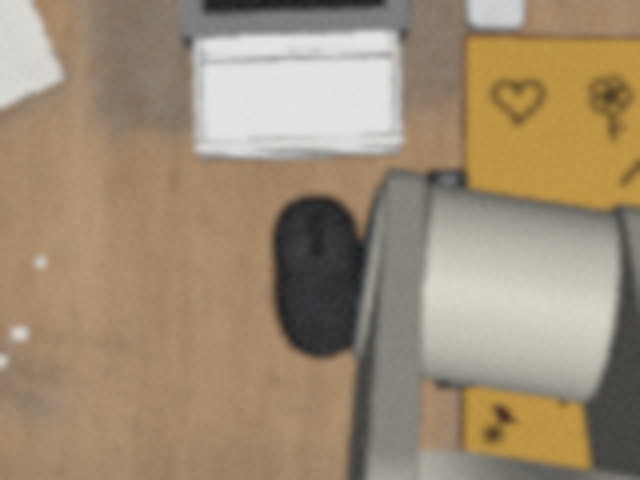

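The mouse at crop (318,275) hasn't moved and the fingers are beside it on the right. Now I'll push gently to the left.

```bash
python3 -m inch '[[0,0,0,0.4,0.02,0,0.5],[0,0,0,0.3,0.02,0,0.5],[0,0,0,0.2,0.01,0,0.5],[0,0,0,0.2,0.01,0,0.5],[0,0,0,0.2,0.01,0,0.5],[0,0,0,0.25,0.01,0,0.5],[0,0,0,0.25,0.01,0,0.5],[0,0,0,0.25,0.01,0,0.5]]' && python3 -m inch '[[0,0,0,0.25,0.01,0,0.5],[0,0,0,0.25,0.01,0,0.5],[0,0,0,0.25,0.01,0,0.5],[0,0,0,0.25,0.01,0,0.5],[0,0,0,0.25,0.01,0,0.5],[0,0,0,0.25,0.01,0,0.5],[0,0,0,0.25,0.01,0,0.5],[0,0,0,0.25,0.01,0,0.5]]' && python3 -c "
from h import *
f=snap('top','top2'); P=world(f); Z=P[...,2]
m=np.zeros(Z.shape,bool); m[222:275,240:345]=1
Q=P[m&(f['pixels'].max(-1)<70)&(Z>10)&(Z<45)]; print(cv2.minAreaRect(Q[:,:2].astype(np.float32)))"
```

```text
clock: 5.23
eef_pos: [469.7, -16.1, 33.3]
tcp_rot: [3.142, 0.0, 1.615]
contact_force: [-0.5, -0.6, -0.3]
opening: 0.498
grasp_force: 0.3
clock: 5.9
eef_pos: [469.5, 33.9, 33.3]
tcp_rot: [-3.142, -0.0, 1.614]
contact_force: [-0.7, -0.6, 0.8]
opening: 0.503
grasp_force: 0.3
((0.0, 0.0), (0.0, 0.0), 0.0)
```

Run:
```python
from h import *
f=load('top2'); a=f['pixels'][170:300,200:360][:,:,::-1]
g=snap('scene','scene2')['pixels'][180:310,200:400][:,:,::-1]
cv2.imwrite('pics/c2.png',np.hstack([cv2.resize(a,(400,325)),cv2.resize(g,(400,325))]))
```

```text
(no output)
```

View pics/c2.png

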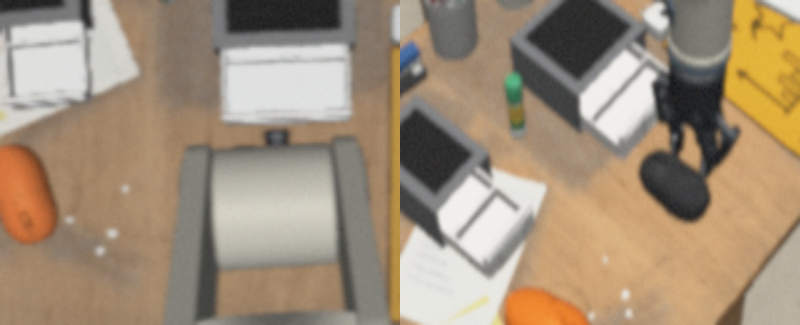

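In the left half (top view) the wrist hides the mouse. The right half (scene view) shows the mouse at (675,185), still straight and in contact with the fingers. I'll keep pushing, slow down, then back off.

```bash
python3 -m inch '[[0,0,0,0.25,0.01,0,0.5],[0,0,0,0.25,0.01,0,0.5],[0,0,0,0.25,0.01,0,0.5],[0,0,0,0.25,0.01,0,0.5],[0,0,0,0.25,0.01,0,0.5],[0,0,0,0.25,0.01,0,0.5],[0,0,0,0.25,0.01,0,0.5],[0,0,0,0.25,0.01,0,0.5]]' && python3 -m inch '[[0,0,0,0.25,0.01,0,0.5],[0,0,0,0.2,0.01,0,0.5],[0,0,0,0.15,0,0,0.5],[0,0,0,0.1,0,0,0.5],[0,0,0,0.05,0,0,0.5],[0,0,0,0,0,0,0.5]]' && python3 -m inch '[[0,0,0,-0.3,0,0,0.5],[0,0,0,-0.6,0,0,0.7],[0,0,0,-0.5,0,-0.5,1],[0,0,0,0,0,-1,1],[0,0,0,0,0,-1,1],[0,0,0,0,0,-1,1],[0,0,0,0,0,-1,1],[0,0,0,0,0,0,1]]' && python3 -c "
from h import *
f=snap('scene','scene3'); P=world(f); Z=P[...,2]
m=(f['pixels'].max(-1)<70)&(Z>8)&(Z<45)&(P[...,0]>390)&(P[...,0]<540)&(P[...,1]>-50)&(P[...,1]<260)
n,l,st,_=cv2.connectedComponentsWithStats(m.astype(np.uint8)); k=1+st[1:,4].argmax(); Q=P[l==k]
print(st[k],cv2.minAreaRect(Q[:,:2].astype(np.float32)),Q.min(0),Q.max(0))"
```

```text
clock: 6.67
eef_pos: [469.3, 84.0, 33.3]
tcp_rot: [3.142, -0.0, 1.615]
contact_force: [-0.3, 0.6, 0.3]
opening: 0.503
grasp_force: 0.2
clock: 7.17
eef_pos: [469.0, 102.2, 33.3]
tcp_rot: [-3.142, -0.0, 1.615]
contact_force: [-0.8, 0.1, 0.3]
opening: 0.502
grasp_force: 0.0
clock: 7.83
eef_pos: [473.0, 66.6, 149.9]
tcp_rot: [3.135, -0.001, 1.614]
contact_force: [0.0, -0.1, -0.1]
opening: -0.001
grasp_force: 0.0
[304 255  34  28 594] ((461.83428955078125, 147.4813995361328), (99.37409973144531, 46.87154006958008), 1.0353721380233765) [412.26866353 123.92414156  10.08912287] [511.40619446 171.4536383   42.84587013]
```

The mouse now lies at about (462,147), still straight, about 20 mm clear of the lane edge. Next I go above the wide tray's pocket.

```bash
python3 -m inch '[[0,0,0,-0.3,0.75,0,1],[0,0,0,-0.3,0.75,0,1],[0,0,0,-0.3,0.75,0,1],[0,0,0,-0.3,0.75,0,1],[0,0,0,-0.3,0.75,0,1],[0,0,0,-0.2,0.75,0,1],[0,0,0,0,0,0,1],[0,0,0,0,0,0,1]]'
python3 - <<'E'
from h import *
f=snap('scene','scene4'); P=world(f); Z=P[...,2]
g=snap('wrist','wrist4')['pixels'][:,:,::-1]
a=f['pixels'][150:300,220:400][:,:,::-1]
cv2.imwrite('pics/c4.png',np.hstack([cv2.resize(a,(400,333)),cv2.resize(g,(400,333))]))
m=(Z>44)&(Z<54)&(P[...,0]>530)&(P[...,0]<580)&(P[...,1]>-60)&(P[...,1]<110)
Q=P[m]; print(len(Q),Q.min(0),Q.max(0),cv2.minAreaRect(Q[:,:2].astype(np.float32)))
E
```

```text
clock: 8.55
eef_pos: [584.6, 28.8, 144.4]
tcp_rot: [-3.14, -0.0, 1.613]
contact_force: [-0.1, 1.0, -1.4]
opening: -0.001
grasp_force: 0.0
132 [545.39002528 -43.44332177  44.00440057] [560.10967649  94.74720393  52.82083631] ((552.016845703125, 25.60403060913086), (12.554861068725586, 138.42367553710938), 2.285767078399658)
```

View pics/c4.png

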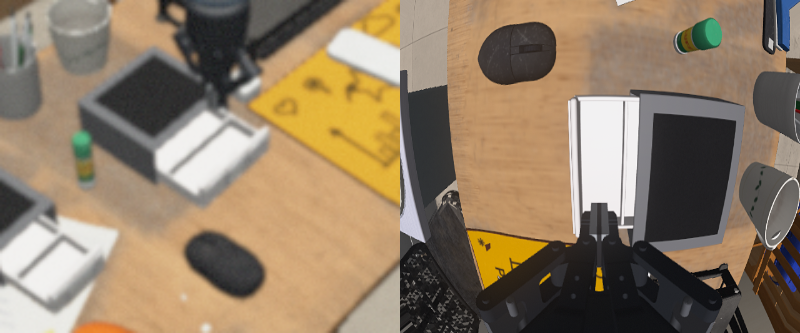

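On the right (wrist view) the fingers at (600,215) are centred over the pocket, between the lip (572) and the partition (627). The mouse at (517,53) is out of the tray's lane. I'll lower into the pocket.

```bash
python3 -m inch '[[0,0,0,0,0,0.7,1],[0,0,0,0,0,0.7,1],[0,0,0,0,0,0.7,1],[0,0,0,0,0,0.7,1],[0,0,0,0,0,0.6,1],[0,0,0,0,0,0.4,1],[0,0,0,0,0,0.2,1],[0,0,0,0,0,0,1]]' && python3 -m inch '[[0,0,0,0,-0.2,0,1],[0,0,0,0,-0.2,0,1],[0,0,0,0,-0.15,0,1],[0,0,0,0,-0.15,0,1],[0,0,0,0,-0.15,0,1],[0,0,0,0,-0.15,0,1]]'
```

```text
clock: 9.32
eef_pos: [583.7, 29.6, 44.8]
tcp_rot: [-3.14, -0.0, 1.615]
contact_force: [-0.1, 0.6, -0.3]
opening: 0.001
grasp_force: 0.0
clock: 9.82
eef_pos: [560.2, 28.5, 46.5]
tcp_rot: [3.14, -0.0, 1.614]
contact_force: [2.0, 0.4, 1.9]
opening: -0.001
grasp_force: 1.2
```

In contact at about 2 N. I'll draw the tray out slowly.

```bash
python3 -m inch '[[0,0,0,0,-0.25,0,1],[0,0,0,0,-0.25,0,1],[0,0,0,0,-0.25,0,1],[0,0,0,0,-0.25,0,1],[0,0,0,0,-0.25,0,1],[0,0,0,0,-0.25,0,1],[0,0,0,0,-0.2,0,1],[0,0,0,0,-0.2,0,1]]' && python3 -m inch '[[0,0,0,0,-0.1,0,1],[0,0,0,0,0,0,1]]'
python3 - <<'E'
from h import *
f=snap('scene','scene5'); P=world(f); Z=P[...,2]
m=(Z>44)&(Z<54)&(P[...,0]>440)&(P[...,0]<580)&(P[...,1]>-60)&(P[...,1]<110)&(f['pixels'].min(-1)>120)
Q=P[m]; print(len(Q),Q.min(0),Q.max(0),cv2.minAreaRect(Q[:,:2].astype(np.float32)))
E
```

```text
clock: 10.48
eef_pos: [511.7, 26.3, 45.8]
tcp_rot: [-3.141, -0.0, 1.614]
contact_force: [2.0, -1.0, 1.6]
opening: 0.001
grasp_force: 1.2
clock: 10.65
eef_pos: [508.6, 26.2, 45.5]
tcp_rot: [-3.14, 0.0, 1.614]
contact_force: [0.4, -0.4, -0.1]
opening: 0.002
grasp_force: 0.0
85 [479.73446512 -44.01468192  44.005236  ] [522.77901065  93.08342603  52.90262126] ((502.1827392578125, 24.971328735351562), (41.55572509765625, 137.22482299804688), 1.593408465385437)
```

```bash
python3 -m inch '[[0,0,0,0,-0.15,0,1],[0,0,0,0,-0.15,0,1],[0,0,0,0,-0.15,0,1],[0,0,0,0,-0.1,0,1],[0,0,0,0,-0.05,0,1]]' && python3 -m inch '[[0,0,0,0,-0.06,0,1],[0,0,0,0,-0.06,0,1]]' && python3 -m inch '[[0,0,0,0,-0.06,0,1],[0,0,0,0,-0.06,0,1]]'
```

```text
clock: 11.12
eef_pos: [494.2, 25.6, 45.7]
tcp_rot: [-3.141, -0.0, 1.614]
contact_force: [1.8, -0.5, -1.4]
opening: 0.002
grasp_force: 1.0
clock: 11.28
eef_pos: [491.8, 25.5, 45.8]
tcp_rot: [3.141, -0.0, 1.614]
contact_force: [1.6, -0.9, -2.0]
opening: -0.002
grasp_force: 1.1
clock: 11.45
eef_pos: [488.8, 25.3, 45.8]
tcp_rot: [3.142, -0.0, 1.614]
contact_force: [1.6, -0.3, -2.3]
opening: -0.0
grasp_force: 1.1
```

```bash
python3 -m inch '[[0,0,0,0,-0.06,0,1],[0,0,0,0,-0.06,0,1]]' && python3 -m inch '[[0,0,0,0,-0.06,0,1],[0,0,0,0,-0.06,0,1]]'
```

```text
clock: 11.62
eef_pos: [486.7, 25.2, 45.9]
tcp_rot: [3.14, -0.0, 1.614]
contact_force: [7.2, -0.2, -5.8]
opening: 0.0
grasp_force: 3.6
clock: 11.78
eef_pos: [486.5, 25.2, 46.4]
tcp_rot: [3.134, -0.0, 1.614]
contact_force: [15.8, 0.1, -11.1]
opening: -0.003
grasp_force: 7.8
```

```bash
python3 -m inch '[[0,0,0,0,-0.06,0,1],[0,0,0,0,0,0,1]]'
```

```text
clock: 11.95
eef_pos: [486.5, 25.2, 46.7]
tcp_rot: [3.131, -0.0, 1.614]
contact_force: [16.2, -0.1, -13.0]
opening: -0.006
grasp_force: 8.1
```

The force rises to 16 N with no travel, so the tray is at its stop. I'll back off the lip, rise and check.

```bash
python3 -m inch '[[0,0,0,0,0.2,0,1],[0,0,0,0,0.25,0,1],[0,0,0,0,0.1,0,1],[0,0,0,0,0,0,1]]' && python3 -m inch '[[0,0,0,0,0,-0.4,1],[0,0,0,0,0,-0.8,1],[0,0,0,0,0,-1,1],[0,0,0,0,0,-1,1],[0,0,0,0,0,-1,1],[0,0,0,0,0,-1,1],[0,0,0,0,0,-1,1],[0,0,0,0,0,-1,1]]' && python3 -m inch '[[0,0,0,-0.8,-0.2,0,1],[0,0,0,-0.8,-0.2,0,1],[0,0,0,-0.8,-0.2,0,1],[0,0,0,-0.8,-0.2,0,1],[0,0,0,-0.8,-0.2,0,1],[0,0,0,-0.8,-0.2,0,1],[0,0,0,-0.8,-0.2,0,1],[0,0,0,-0.8,-0.2,0,1]]' && python3 -m inch '[[0,0,0,-0.6,0,0,1],[0,0,0,0,0,0,1],[0,0,0,0,0,0,1]]'
python3 - <<'E'
from h import *
f=snap('top','top6'); P=world(f); Z=P[...,2]
def rep(n,u0,u1,v0,v1,a,b,c=None):
    m=np.zeros(Z.shape,bool); m[v0:v1,u0:u1]=1; m&=(Z>a)&(Z<b)
    if c: m&=f['pixels'].max(-1)<c
    Q=P[m]; print(n,len(Q),cv2.minAreaRect(Q[:,:2].astype(np.float32)),Q.min(0).round(),Q.max(0).round())
rep('lip',275,350,225,265,42,62); rep('mouse',240,295,220,280,10,45,90); rep('nlip',190,250,195,220,42,60); rep('glue',254,274,150,172,20,95)
cv2.imwrite('pics/c6.png',cv2.resize(f['pixels'][120:300,180:420][:,:,::-1],None,fx=3,fy=3))
E
```

```text
clock: 12.28
eef_pos: [495.3, 25.6, 45.7]
tcp_rot: [-3.141, -0.0, 1.614]
contact_force: [0.3, 0.1, -0.1]
opening: 0.002
grasp_force: 0.0
clock: 12.95
eef_pos: [494.1, 25.5, 227.6]
tcp_rot: [-3.141, 0.0, 1.614]
contact_force: [0.6, -0.5, -0.3]
opening: -0.001
grasp_force: 0.0
clock: 13.62
eef_pos: [461.0, -136.7, 226.3]
tcp_rot: [-3.141, -0.0, 1.614]
contact_force: [0.7, -0.3, -0.6]
opening: -0.001
grasp_force: 0.0
clock: 13.87
eef_pos: [462.1, -151.2, 226.1]
tcp_rot: [-3.141, -0.0, 1.613]
contact_force: [-0.5, 0.2, -0.4]
opening: -0.002
grasp_force: 0.0
lip 198 ((467.60797119140625, 23.079627990722656), (10.908891677856445, 134.099609375), 2.3823578357696533) [461. -44.  42.] [475.  90.  53.]
mouse 747 ((468.05352783203125, 139.00868225097656), (102.22697448730469, 56.41021728515625), 1.6959933042526245) [417. 110.  16.] [519. 168.  41.]
nlip 132 ((570.2168579101562, 283.3391418457031), (11.131903648376465, 86.41514587402344), 5.965986728668213) [562. 240.  42.] [578. 327.  52.]
glue 112 ((691.1704711914062, 161.12808227539062), (22.08706283569336, 23.558137893676758), 1.1060876846313477) [680. 149.  20.] [702. 173.  91.]
```

View pics/c6.png

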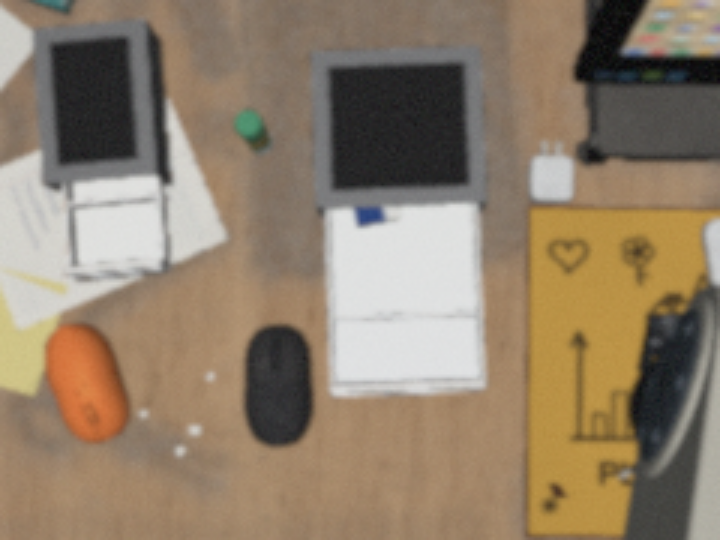

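The wide tray is fully out: the lip at crop (408,385) travelled 86 mm, which puts its front about 233 mm from the box origin. The mouse at (279,385) stands clear of it, and the narrow tray and glue stick haven't moved.

```bash
python3 -c "
from rig import r; print(r.sign_off())"
```

```text
the job is handed in; nothing more can be done
None
```

I pushed the mouse left, clear of the wide tray's path, then hooked the tray's lip, drew it out to its stop, and handed the job in after about 14 s; the narrow tray and glue stick measured unmoved, and I touched nothing else.

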